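# Push a used hair clip through the spring flap of the used-clip box

### The arm

A 6-joint arm with a two-finger parallel gripper is mounted at the origin on a cart in front of the work surface, level with it; the furniture and walls round the work are solid. World frame = base frame: x ahead of the robot, y to its left, z up, the work surface at z = 0. Lengths are in m, angles in rad, forces in N, time in s.
With the tool pointing down it reaches from about 0.325 to 0.775 m from the base axis. Payload 9.3 kg.
Tool frame: the origin (TCP) lies midway between the tips of the shut fingers; the grasp point (between the pads) lies 19 mm behind it; y points along the fingers, x is the direction in which the jaws open and shut, and the axes are right-handed (so a half turn about y gives the same grasp; the last joint's range is limited). The gripper opens to 85 mm and grips with 20 to 120 N. Pads are 22 mm wide; open, the fingers measure 114 mm over their backs; the gripper's body (76 mm by 85 mm) begins 54 mm behind the grasp point. The pads swing forward as they close: fully open they stand 13 mm farther back than shut.
Start: joints at [-1.31, 0.259, 0.021, 1.334, 0, 1.418], TCP at [0.221, -0.504, 0.231] pointing down, gripper open.
Joint ranges: [-3.04, 3.04], [-0.91, 1.82], [-1.04, 1.36], [-1.92, 1.95], [-1.52, 1.45], [-3.14, 3.14]. Speed limits (rad/s): [2.22, 2.22, 2.79, 3.14, 3.14, 3.14].

### API

Orientations are given as [roll, pitch, yaw] about the fixed x, y, z axes, in that order (R = Rz(yaw) Ry(pitch) Rx(roll)).
In Python, from cell import status, imaging, r, silhouettes, pinpoint gives the robot as it stands.
- The arm moves only by the tool apply_moves, never from a script. Its argument "motion" is a list of rows, each a list of 5 numbers: the shift along the tool's x, y, z in cm, then the turn about the tool's y in rad, then the gripper command: -1 is shut, 1 is fully open, values between are in proportion. A call has exactly 10 rows; each row is the pose to reach, as a shift and turn from the pose commanded when the call began, along the tool's axes at that moment; what a row does not reach only later rows make up. A row lasts 1/12 s, in which the tool goes at most 41.7 mm and 7.16 degrees, less where a joint would pass 70% of its speed; a pose out of reach is approached as far as the arm can. A call with a gripper value outside its range is refused whole. The fingers move at their own pace and stop on an object; the grip force is fixed at half the most. Time passes only in rows, so rows that repeat a pose let the fingers close, or fill a call up. It gives the time, the measured TCP pose, the force and the opening at its end, in the units of the state.
- status.get_state(): the state, without advancing time (a new reading comes with each control period).
- imaging.capture(name): name is "scene" or "side" or "wrist"; returns a dict with "image" (384x512x3 uint8, red, green, blue), "fx", "fy", "cx", "cy" (pixels), "camera_from_world" (4x4, takes a point from world to camera coordinates); the wrist camera has in their place "mount" (4x4, takes a point from camera to tool coordinates, whose origin is the TCP and whose axes are the tool frame's). Camera axes: x right, y down, z forward; pixel columns grow to the right and rows downward; lengths in m; the calibration is good to about 2 mm. A picture is of the moment at which its call begins: read the wrist's pose just before it. There is no depth.
- r.sign_off(): hands the job in, once; it reports no verdict.
Trained networks look in a picture, given as the dict that the camera call returned (one of the last four; its "shot" number tells which), for a name from the list of things; names that differ only in an ending like _2 or _b are one class to them, and where a whole thing is asked for, a point or a joint stands for the part that bears it (a point fixed in the world has none). Each returns a list of dicts, best first, with "conf" (0 to 1); they miss things now and then, are a little off and sometimes report something else, mostly with a low value. They report only what shows in the picture. A call takes as long as a camera call. They do not tell look-alikes from the thing itself.
- silhouettes(label, picture): "pixels" (384x512 bool, what is visible of it) and "bbox" ([left, top, width, height] in pixels, round what is visible of it).
- pinpoint(label, picture): "at" ([column, row] in pixels: a listed point, or the origin of a listed thing).
The state is a dict: "t": time; "qpos": joint angles; "joint_vel": joint speeds; "effort": joint torques, N m; "tool_pos": TCP position; "ee_rot": TCP orientation; "ft_force": force on the tool from outside, world axes, zero at the start; "wrist_torque": the same for the moment, N m; "grip_width": finger opening in m.
Only numpy, scipy, OpenCV 4.12 (cv2) and the standard library are available. Lean on these libraries where they do the work, as an engineer would, in place of code of your own. Each camera call takes 0.05 s, during which the arm holds its last target. There are 200 camera calls.

### The job

A used pink hair clip lies on the tray of the used-clip box; it must not be picked up. Push the blue spring flap well down with one finger while the clip still lies flat on the tray, hold it down, and with the other finger push the clip over the edge of the tray so that it drops into the box under the open flap; never push the clip onto the shut flap. Then draw the fingers out and let the flap spring shut, with the clip inside and the things standing round the box left where they are.

Things in the scene. Friction and masses are not known exactly. Their poses are not given: they have to be found in the camera images.
- clip_box: Used-clip box, fixed: clear hollow tub 248 x 156 mm with a white top; its deck is 125 mm above the worktop. Origin on the worktop under the middle of the tray's edge (start of the mouth). Box +x = the way clips are pushed (tray to flap), y across, z up. Tray: flat deck x -118 to -14 mm, then a 45 degree roll-off to x = 0, 14 mm lower. Mouth: x 0 to 92, y -58 to 58 mm, shut by the flap. Two earlier clips lie on its floor.
- tray_edge (a point): Middle of the tray's edge, taken at deck height: 125 mm straight above the box's origin, same axes. A rim 8 mm higher than the deck runs along both sides of tray and mouth (|y| = 58 to 78 mm) and along the front (x = -126 to -118); the strip behind the mouth (x = 94 to 122) is 4 mm higher than the deck.
- slot (a point): Middle of the finger slot in the tray at deck height, 61 mm before the tray's edge, box axes. The slot runs along the middle of the tray: 44 mm wide (y = -22 to 22), from x = -116 to -3 mm in the box's frame, 44 mm deep, shut at the mouth end by a 3 mm wall, 14 mm lower than the deck. A fingertip can travel down in it, behind the clip that bridges it.
- flap (a joint): Blue flap, 88 (x) x 112 (y) x 3 mm (14 at its free edge), top level with the deck. Hinged along its far edge (box x = 92.5, z = 123.5 mm, line along y), so the edge next to the tray swings down into the tub and opens a gap there. Rad: 0 shut, grows as pushed down, stop at 1.35. A spring always shuts it: 0.05 N m at 0, 0.12 at 0.8 rad (1 to 5 N at a fingertip); a clip's weight does not open it.
- flap_middle (a point): Middle of the flap's upper face; moves with the flap. Shut: 47 mm beyond the tray's edge, at deck height.
- pink_clip_middle (a point): Middle of the pink sectioning clip, 8 mm above its underside. Rigid, 98 mm long, about 18 g; tapers from 22 mm wide and 16 mm high at one end to 8 wide and 7 high at the other (16 wide in the middle). It lies flat across the tray, over the slot; its y axis (about the box's y) points to the thin end; it balances 12 mm from the middle towards the wide end. At the start its middle is 35 to 70 mm before the tray's edge.
- nail_polish: pink nail polish bottle with a black cap, 31 mm wide, 79 mm tall, standing on the worktop to the right of the box; to be left alone. Origin at the centre of its underside.
- teal_clip: clean teal sectioning clip, 98 x 22 x 16 mm, lying on the worktop to the right of the box; to be left alone. Origin at the centre of its underside.
- gel_bottle: hand gel pump bottle, purple pump, 66 x 37 mm, 164 mm tall, standing at the far right; to be left alone. Origin at the centre of its underside.
- cream_tube: white cream tube with a red cap, 156 x 43 x 30 mm, lying at the near left in front of the cash drawer; to be left alone. Origin at the centre of its underside.
Not all that is in view belongs to the job. Leave any black, white or yellow look-alike of the part that bears pink_clip_middle alone.

How it is judged:
By the outcome, as a careful person would: the job done as asked, in the order asked, and still so for the second after the job is handed in, with the robot touching nothing.
It also fails if it takes over 40 s, if anything falls off the work surface, if the arm or the gripper's body presses on something with over 40 N, if the wrist force passes 120 N, or if a joint passes its speed limit or range.

## Working session

There is one attempt and no reset: what is moved stays moved. The work goes in short steps, Python scripts to look and compute and a tool call to move; the robot and the scene stay as the last step left them, time stands still between calls to the robot, and variables do not carry over. Pictures are saved under pics/ and viewed, about 8 in all and at most 12, crops included, and the job is handed in when it is done.

Besides the shell and the picture viewer there is one more tool, called after ">>>" by a JSON object that holds its "method" and its "body", one argument or row to a line. apply_moves: Moves the arm, as the interface text tells. Its arguments: {"type":"object","properties":{"motion":{"type":"array","items":{"type":"array","items":{"type":"number"}}}},"required":["motion"]}

```bash
mkdir -p pics; ls; python3 - <<'E'
from cell import status, imaging, r, silhouettes, pinpoint
import cv2,numpy as np
s=status.get_state();print({k:np.round(v,3).tolist() for k,v in s.items()})
ims=[]
for n in("scene","side"):
    p=imaging.capture(n);ims.append(p["image"][:,:,::-1])
    print(n,p["fx"],p["fy"],p["cx"],p["cy"],np.round(p["camera_from_world"],4).tolist())
    for l in("clip_box","tray_edge","slot","flap_middle","pink_clip_middle"):
        print(l,[(np.round(d["at"],1).tolist(),round(d["conf"],2)) for d in pinpoint(l,p)][:3])
for i,n in enumerate(("scene","side")): cv2.imwrite(f"pics/{n}0.png",cv2.resize(ims[i],(800,600)))
E
```

```text
pics
{'t': 0.0, 'qpos': [-1.31, 0.259, 0.021, 1.334, -0.0, 1.418], 'joint_vel': [0.0, 0.001, 0.0, -0.002, -0.0, 0.0], 'effort': [-0.002, -55.564, 34.452, 0.013, -0.0, -0.0], 'tool_pos': [0.221, -0.503, 0.231], 'ee_rot': [-1.571, 0.001, -1.157], 'ft_force': [0.4, -0.009, -0.135], 'wrist_torque': [0.041, -0.015, -0.012], 'grip_width': 0.086}
scene 496.2700633644626 496.2700633644626 255.1982492686329 191.3991556460909 [[0.7037, -0.7105, 0.0036, -0.4402], [-0.3471, -0.3483, -0.8707, 0.2463], [0.6199, 0.6115, -0.4917, 1.3023], [0.0, 0.0, 0.0, 1.0]]
clip_box [([264.6, 216.5], 0.81)]
tray_edge [([269.3, 181.7], 0.64)]
slot [([258.2, 187.4], 0.8)]
flap_middle [([277.0, 178.1], 0.59)]
pink_clip_middle [([275.4, 178.4], 0.66), ([192.1, 225.0], 0.64), ([254.8, 263.4], 0.62)]
side 417.7337283636544 417.7337283636544 257.71864743940245 187.87750280186606 [[0.9806, -0.1955, -0.0152, -0.5397], [-0.1179, -0.5258, -0.8424, 0.1109], [0.1567, 0.8279, -0.5386, 1.3748], [0.0, 0.0, 0.0, 1.0]]
clip_box [([270.5, 215.7], 0.91), ([205.3, 173.2], 0.74), ([309.1, 240.4], 0.24)]
tray_edge [([271.8, 185.2], 0.57)]
slot [([251.0, 186.9], 0.65)]
flap_middle [([285.2, 181.5], 0.8)]
pink_clip_middle [([295.5, 268.3], 0.8), ([254.0, 278.1], 0.66), ([251.2, 186.9], 0.63)]
```

View pics/scene0.png

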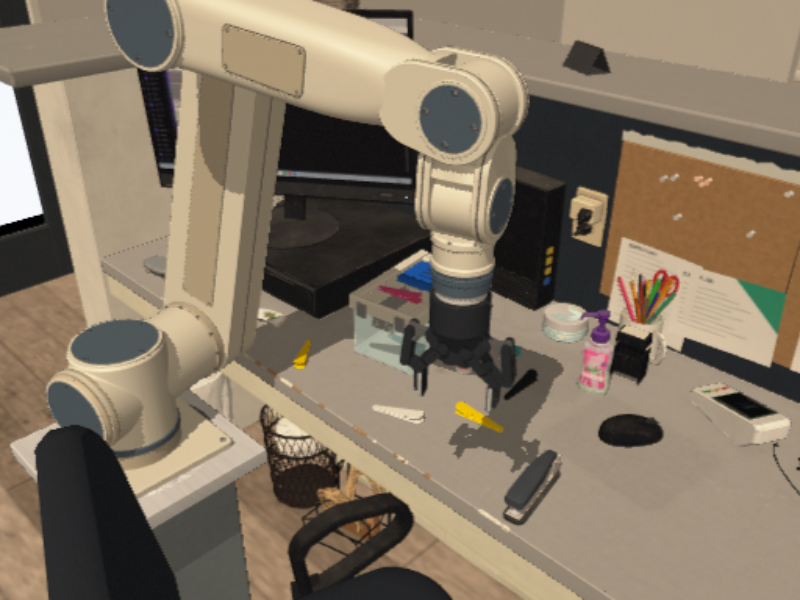

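View pics/side0.png

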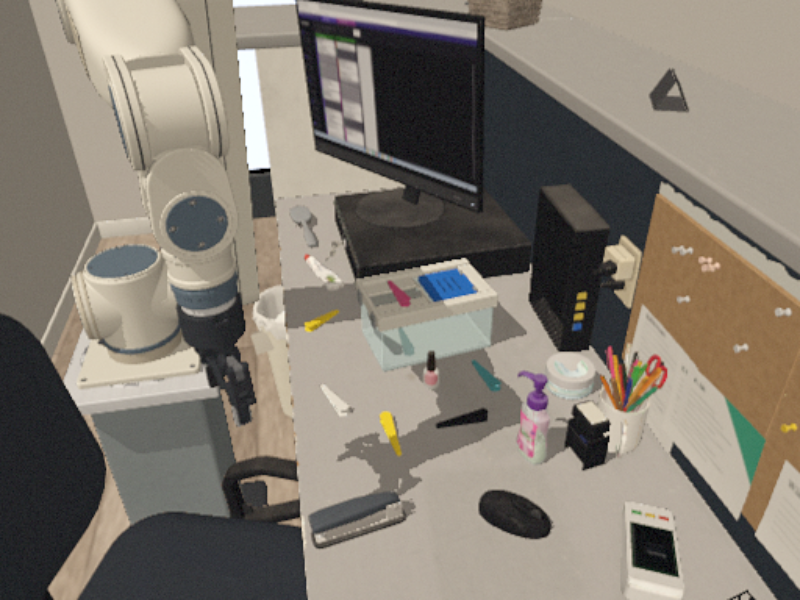

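```bash
cat > h.py <<'E'
import numpy as np
from scipy.spatial.transform import Rotation as R
CAL={'scene':(496.27,255.198,191.399,np.array([[0.7037,-0.7105,0.0036,-0.4402],[-0.3471,-0.3483,-0.8707,0.2463],[0.6199,0.6115,-0.4917,1.3023]])),
'side':(417.734,257.719,187.878,np.array([[0.9806,-0.1955,-0.0152,-0.5397],[-0.1179,-0.5258,-0.8424,0.1109],[0.1567,0.8279,-0.5386,1.3748]]))}
def ray(f,cx,cy,M,uv):
    Rm,t=M[:,:3],M[:,3]; c=-Rm.T@t; d=Rm.T@np.array([(uv[0]-cx)/f,(uv[1]-cy)/f,1]); return c,d/np.linalg.norm(d)
def onplane(cam,uv,z):
    c,d=ray(*CAL[cam],uv); return c+d*(z-c[2])/d[2]
def tri(rays):
    A=sum(np.eye(3)-np.outer(d,d) for c,d in rays);b=sum((np.eye(3)-np.outer(d,d))@c for c,d in rays);return np.linalg.solve(A,b)
E
python3 - <<'E'
from h import *
for n,a,b,z in [('box',(264.6,216.5),(270.5,215.7),0),('edge',(269.3,181.7),(271.8,185.2),.125),('slot',(258.2,187.4),(251,186.9),.125),('flap',(277,178.1),(285.2,181.5),.125)]:
    print(n,tri([ray(*CAL['scene'],a),ray(*CAL['side'],b)]).round(4),onplane('scene',a,z).round(4),onplane('side',b,z).round(4))
E
```

```text
box [ 0.5753 -0.0922 -0.002 ] [ 0.5722 -0.0954  0.    ] [ 0.575  -0.0937  0.    ]
edge [ 0.5752 -0.1106  0.1311] [ 0.5846 -0.1016  0.125 ] [ 0.577  -0.1027  0.125 ]
slot [ 0.5059 -0.1304  0.1463] [ 0.5341 -0.1028  0.125 ] [ 0.5113 -0.0982  0.125 ]
flap [ 0.6211 -0.0993  0.1268] [ 0.6191 -0.1023  0.125 ] [ 0.6235 -0.0905  0.125 ]
```

The side view shows the pink clip across the tray at about (400,292), with the blue flap at (450,285). The box's x axis is roughly world x. The gripper hides most of the box in the scene view, so I'll move above the box for a close look.

>>> {"method": "apply_moves", "body": {
  "motion": [
    [-2.4,-6,4.4,-0.12,1],
    [-4.8,-7,8.8,-0.24,1],
    [-7.2,-8,13.2,-0.36,1],
    [-9.6,-8,17.7,-0.48,1],
    [-12,-8,22.2,-0.6,1],
    [-14.5,-8,26.7,-0.72,1],
    [-17,-8,31.2,-0.84,1],
    [-19.5,-8,35.7,-0.96,1],
    [-22,-8,40.2,-1.08,1],
    [-24.2,-8,44.5,-1.2,1]
  ]
}}

```text
t: 1.43
tool_pos: [0.463, -0.1897, 0.3108]
ee_rot: [-1.571, -0.001, 0.049]
ft_force: [0.6, -1.5, -1.2]
grip_width: 0.0853
```

>>> {"method": "apply_moves", "body": {
  "motion": [
    [0,0,0,0,1],
    [0,0,0,0,1],
    [0,0,0,0,1],
    [0,0,0,0,1],
    [0,0,0,0,1],
    [0,0,0,0,1],
    [0,0,0,0,1],
    [0,0,0,0,1],
    [0,0,0,0,1],
    [0,0,0,0,1]
  ]
}}

```text
t: 2.27
tool_pos: [0.4621, -0.1919, 0.3104]
ee_rot: [-1.571, -0.0, 0.042]
ft_force: [0.1, -0.2, -0.4]
grip_width: 0.0856
```

```bash
cat > look.py <<'E'
from h import *
from cell import status, imaging, silhouettes, pinpoint
import cv2,sys
def wcal(p,s):
    T=np.eye(4);T[:3,:3]=R.from_euler('xyz',s['ee_rot']).as_matrix();T[:3,3]=s['tool_pos']
    return p['fx'],p['cx'],p['cy'],np.linalg.inv(T@p['mount'])[:3]
def look(tag):
    s=status.get_state();p=imaging.capture('wrist');c=wcal(p,s)
    print(round(s['t'],2),np.round(s['tool_pos'],4),np.round(s['ee_rot'],4),np.round(s['qpos'],2),'f',np.round(s['ft_force'],1),round(s['grip_width'],4))
    cv2.imwrite(f'pics/{tag}.png',cv2.resize(p['image'][:,:,::-1],(800,600)))
    for l,z in(('tray_edge',.125),('slot',.125),('flap_middle',.125),('pink_clip_middle',.133)):
        for d in pinpoint(l,p)[:3]:
            cc,dd=ray(*c,d['at']);print(l,round(d['conf'],2),np.round(d['at'],1),(cc+dd*(z-cc[2])/dd[2]).round(4))
    for l in('flap','pink_clip_middle'):
        for d in silhouettes(l,p)[:2]:
            cn=max(cv2.findContours(d['pixels'].astype('uint8'),0,2)[0],key=len)
            q=cv2.boxPoints(cv2.minAreaRect(cn));z=.125 if l=='flap' else .133
            P=[];
            for a in q: cc,dd=ray(*c,a);P.append((cc+dd*(z-cc[2])/dd[2]).round(4).tolist()[:2])
            print(l,'sil',round(d['conf'],2),d['bbox'],q.round(0).tolist(),P)
    return p,s,c
if __name__=='__main__': 
    p,s,c=look(sys.argv[1]);print(p['mount'].round(3).tolist(),p['fx'])
E
python3 look.py w1
```

```text
2.27 [ 0.4621 -0.1919  0.3104] [-1.5708 -0.      0.0425] [-0.56  0.16  0.09  1.5   0.    0.97] f [ 0.1 -0.2 -0.4] 0.0856
slot 0.82 [320.   84.3] [ 0.5175 -0.1111  0.125 ]
flap_middle 0.84 [441.5  67.8] [ 0.6274 -0.0919  0.125 ]
pink_clip_middle 0.91 [184.5 185.2] [ 0.3914 -0.2119  0.133 ]
pink_clip_middle 0.81 [249.8 264.9] [ 0.4594 -0.2979  0.133 ]
pink_clip_middle 0.69 [336.4 261.6] [ 0.5515 -0.29    0.133 ]
flap sil 0.96 [385.0, 0.0, 113.3, 132.6] [[387.0, 0.0], [497.0, 0.0], [497.0, 133.0], [387.0, 133.0]] [[0.5687, -0.0391], [0.664, -0.035], [0.6934, -0.1485], [0.5869, -0.1531]]
pink_clip_middle sil 0.84 [242.8, 232.8, 13.3, 55.3] [[240.0, 231.0], [254.0, 231.0], [254.0, 288.0], [240.0, 288.0]] [[0.4478, -0.2589], [0.4623, -0.2583], [0.4651, -0.3261], [0.4498, -0.3268]]
pink_clip_middle sil 0.75 [303.0, 253.0, 53.9, 12.3] [[303.0, 252.0], [355.0, 252.0], [355.0, 266.0], [303.0, 266.0]] [[0.515, -0.2802], [0.5699, -0.2778], [0.5721, -0.2944], [0.5164, -0.2968]]
[[1.0, 0.001, 0.0, -0.001], [-0.0, -0.298, 0.954, -0.143], [0.001, -0.954, -0.298, 0.076], [0.0, 0.0, 0.0, 1.0]] 336.1972423317279
```

View pics/w1.png

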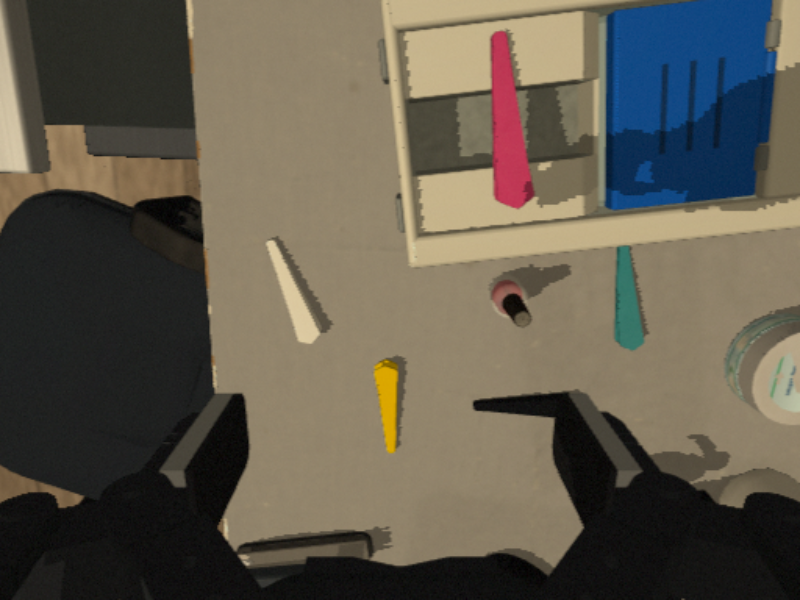

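The wrist view shows the pink clip with its thin end at (500,35) and its wide end at (515,205). The slot runs from about (408,135) to (590,125), and the flap's free edge is at x≈607. I'll turn these into box coordinates.

```bash
python3 - <<'E'
from h import *
T=np.eye(4);T[:3,:3]=R.from_euler('xyz',[-1.5708,0,.0425]).as_matrix();T[:3,3]=[.4621,-.1919,.3104]
from cell import imaging
p=imaging.capture('wrist');M=np.linalg.inv(T@p['mount'])[:3];c=(p['fx'],p['cx'],p['cy'],M)
for n,u,z in [('rimcorner',(412,265),.133),('rim right far',(800,235),.133),('rim right inner at tray',(421,234),.133),('rim front outer up',(386,0),.133),
 ('slot edge L front',(410,100),.125),('slot edge R front',(412,174),.125),('slot R end',(590,156),.125),('slot L end',(585,85),.125),('flap br',(755,195),.125),('flap bl',(607,210),.125),('flap tl',(608,15),.125),
 ('clip thin',(499,33),.1285),('clip wideL',(497,202),.13),('clip wideR',(535,195),.13),('clip wide mid',(515,205),.133)]:
    cc,d=ray(*c,(u[0]*.64,u[1]*.64));print(n,(cc+d*(z-cc[2])/d[2]).round(4))
E
```

```text
rimcorner [ 0.469  -0.1926  0.133 ]
rim right far [ 0.7064 -0.1635  0.133 ]
rim right inner at tray [ 0.4736 -0.1729  0.133 ]
rim front outer up [ 0.4476 -0.0461  0.133 ]
slot edge L front [ 0.4632 -0.0957  0.125 ]
slot edge R front [ 0.4665 -0.1378  0.125 ]
slot R end [ 0.5731 -0.1226  0.125 ]
slot L end [ 0.5642 -0.0832  0.125 ]
flap br [ 0.6782 -0.1413  0.125 ]
flap bl [ 0.5886 -0.1543  0.125 ]
flap tl [ 0.5717 -0.0464  0.125 ]
clip thin [ 0.5111 -0.0587  0.1285]
clip wideL [ 0.5189 -0.1518  0.13  ]
clip wideR [ 0.5415 -0.1466  0.13  ]
clip wide mid [ 0.5294 -0.1528  0.133 ]
```

>>> {"method": "apply_moves", "body": {
  "motion": [
    [2,1.5,1.7,-0.02,1],
    [4,3,3.4,-0.04,1],
    [6,5,5,-0.06,1],
    [8,7,6.8,-0.08,1],
    [9.1,9,7.8,-0.096,1],
    [9.1,9,7.8,-0.096,1],
    [9.1,9,7.8,-0.096,1],
    [9.1,9,7.8,-0.096,1],
    [9.1,9,7.8,-0.096,1],
    [9.1,9,7.8,-0.096,1]
  ]
}}

```text
t: 3.5
tool_pos: [0.5497, -0.1107, 0.2217]
ee_rot: [-1.572, -0.002, 0.138]
ft_force: [0.7, -0.7, 0.2]
grip_width: 0.0852
```

```bash
python3 look.py w2
```

```text
3.5 [ 0.5497 -0.1107  0.2217] [-1.5718 -0.0017  0.1378] [-0.35  0.28  0.02  1.32 -0.    1.08] f [ 0.7 -0.7  0.2] 0.0852
tray_edge 0.8 [299.4 187.1] [ 0.5805 -0.1012  0.125 ]
flap_middle 0.8 [361.4 184.6] [ 0.6257 -0.093   0.125 ]
pink_clip_middle 0.94 [217.1 182.4] [ 0.5203 -0.1036  0.133 ]
pink_clip_middle 0.78 [257.4 347.5] [ 0.5689 -0.2429  0.133 ]
pink_clip_middle 0.72 [ 88.  253.5] [ 0.4284 -0.1733  0.133 ]
flap sil 0.9 [299.7, 101.5, 134.8, 150.8] [[300.0, 105.0], [432.0, 105.0], [432.0, 251.0], [300.0, 251.0]] [[0.5705, -0.0429], [0.6608, -0.0304], [0.6936, -0.1387], [0.5903, -0.153]]
pink_clip_middle sil 0.96 [150.6, 309.4, 19.4, 59.1] [[148.0, 307.0], [168.0, 307.0], [168.0, 367.0], [148.0, 367.0]] [[0.4759, -0.2153], [0.4918, -0.2131], [0.4955, -0.2738], [0.4785, -0.2761]]
pink_clip_middle sil 0.84 [206.6, 115.1, 28.7, 134.1] [[204.0, 115.0], [234.0, 114.0], [236.0, 251.0], [207.0, 251.0]] [[0.5068, -0.058], [0.5263, -0.0549], [0.5405, -0.1554], [0.5184, -0.159]]
[[1.0, 0.001, 0.0, -0.001], [-0.0, -0.298, 0.954, -0.143], [0.001, -0.954, -0.298, 0.077], [0.0, 0.0, 0.0, 1.0]] 336.1972423317279
```

View pics/w2.png

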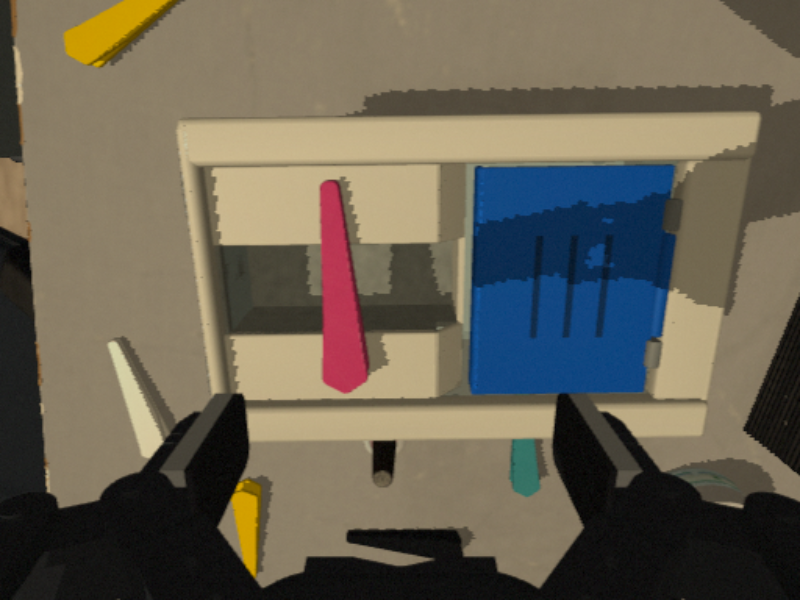

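The clip is clear of both fingers' lines of descent: the rear finger comes down about 6 mm behind it in the slot, and the front finger lands on the flap. I'll descend.

>>> {"method": "apply_moves", "body": {
  "motion": [
    [0,2,0,0,1],
    [0,4,0,0,1],
    [0,6,0,0,1],
    [0,7.5,0,0,1],
    [0,8.5,0,0,1],
    [0,9.2,0,0,1],
    [0,9.8,0,0,1],
    [0,10.4,0,0,1],
    [0,10.7,0,0,1],
    [0,10.7,0,0,1]
  ]
}}

```text
t: 4.68
tool_pos: [0.5497, -0.1098, 0.1131]
ee_rot: [-1.571, 0.0, 0.139]
ft_force: [-0.6, 0.4, -0.8]
grip_width: 0.0853
```

```bash
python3 look.py w3
```

```text
4.68 [ 0.5497 -0.1098  0.1131] [-1.5706e+00  3.0000e-04  1.3910e-01] [-0.35  0.34 -0.18  1.06  0.    1.08] f [-0.6  0.4 -0.8] 0.0853
tray_edge 0.89 [328.4 255.9] [ 0.5792 -0.0991  0.125 ]
flap_middle 0.69 [440.4 254.9] [ 0.6271 -0.0919  0.125 ]
pink_clip_middle 0.93 [186.7 259.8] [ 0.5199 -0.1049  0.133 ]
pink_clip_middle 0.73 [ 25.4 315.9] [ 0.453  -0.1417  0.133 ]
flap sil 0.93 [325.7, 121.2, 186.3, 240.0] [[326.0, 360.0], [327.0, 123.0], [512.0, 124.0], [511.0, 361.0]] [[0.5894, -0.1541], [0.5673, -0.0435], [0.6375, -0.034], [0.678, -0.1423]]
pink_clip_middle sil 0.87 [2.5, 264.4, 41.4, 60.1] [[-6.0, 273.0], [13.0, 262.0], [47.0, 319.0], [28.0, 330.0]] [[0.4415, -0.1219], [0.4495, -0.1156], [0.4621, -0.1422], [0.4538, -0.1492]]
pink_clip_middle sil 0.7 [164.8, 141.2, 59.3, 228.1] [[162.0, 140.0], [216.0, 138.0], [224.0, 366.0], [171.0, 368.0]] [[0.5073, -0.0574], [0.5266, -0.054], [0.5411, -0.1564], [0.517, -0.1609]]
[[1.0, 0.001, 0.0, -0.001], [-0.0, -0.298, 0.954, -0.143], [0.001, -0.954, -0.298, 0.077], [0.0, 0.0, 0.0, 1.0]] 336.1972423317279
```

View pics/w3.png

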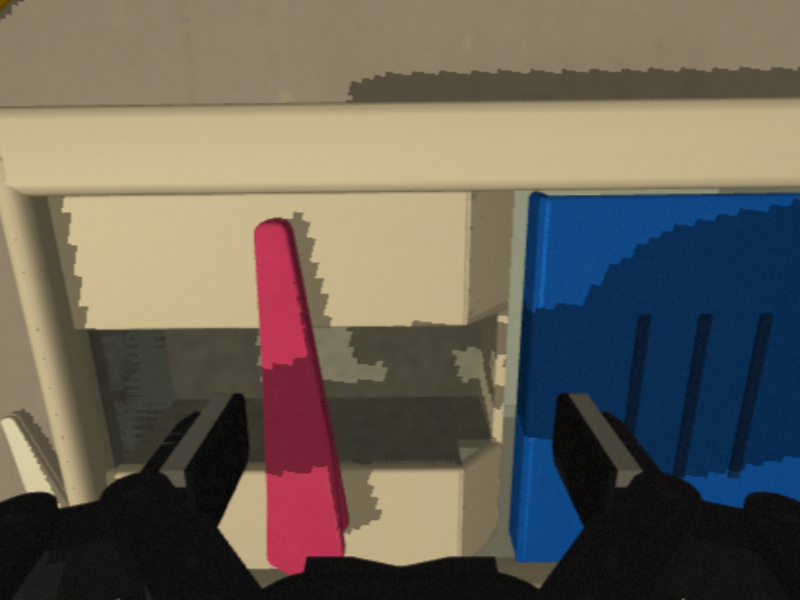

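```bash
cat > pj.py <<'E'
from h import *
from cell import imaging,status
O=np.array([.5795,-.1003]);Y=.138
def pj(L):
    s=status.get_state();p=imaging.capture('wrist')
    T=np.eye(4);T[:3,:3]=R.from_euler('xyz',s['ee_rot']).as_matrix();T[:3,3]=s['tool_pos'];M=np.linalg.inv(T@p['mount'])[:3];c=(p['fx'],p['cx'],p['cy'],M)
    Q=np.array([[np.cos(Y),np.sin(Y)],[-np.sin(Y),np.cos(Y)]])
    print('TCP box mm',(1e3*Q@(s['tool_pos'][:2]-O)).round(1))
    for n,u,z in L:
        cc,d=ray(*c,(u[0]*.64,u[1]*.64));w=cc+d*(z-cc[2])/d[2];print(n,(1e3*Q@(w[:2]-O)).round(1))
E
python3 - <<'E'
from pj import pj
pj([('tip L',(243,395),z/1000) for z in (120,126,132,140)]+[('tip R',(557,395),.126),('slot L edge',(370,327),.125),('slot R edge',(370,462),.125),('deck end',(468,330),.125),('flap edge top',(525,195),.125),('flap edge bot',(517,558),.125),('clip thin',(272,218),.128),('clip wide',(305,565),.135),('clip left @row430',(263,430),.131),('clip left bottom',(268,560),.131)])
E
```

```text
TCP box mm [-30.6  -5.5]
tip L [-76.4  -0.4]
tip L [-74.5   2.7]
tip L [-72.5   5.9]
tip L [-69.8  10.1]
tip R [12.   2.8]
slot L edge [-39.2  22.3]
slot R edge [-39.9 -19.3]
deck end [-13.1  21.5]
flap edge top [-0.5 57.1]
flap edge bot [  5.1 -53.8]
clip thin [-62.5  51.7]
clip wide [-58.4 -46.8]
clip left @row430 [-68.3  -5.2]
clip left bottom [-70.2 -48.9]
```

>>> {"method": "apply_moves", "body": {
  "motion": [
    [0,0.4,0,0,1],
    [0,0.8,0,0,1],
    [0,1.2,0,0,1],
    [0,1.6,0,0,1],
    [0,2.0,0,0,1],
    [0,2.4,0,0,1],
    [0,2.8,0,0,1],
    [0,3.2,0,0,1],
    [0,3.5,0,0,1],
    [0,3.5,0,0,1]
  ]
}}

```text
t: 5.92
tool_pos: [0.5494, -0.1098, 0.0776]
ee_rot: [-1.57, 0.001, 0.139]
ft_force: [-0.8, -0.1, 0.2]
grip_width: 0.0852
```

```bash
python3 look.py w4|head -8; python3 -c "
from cell import imaging
import cv2
p=imaging.capture('side');cv2.imwrite('pics/s4.png',cv2.resize(p['image'][130:260,190:360,::-1],(785,600),interpolation=cv2.INTER_CUBIC))"
```

```text
5.92 [ 0.5494 -0.1098  0.0776] [-1.5704e+00  1.0000e-03  1.3900e-01] [-0.35  0.36 -0.23  0.97 -0.    1.08] f [-0.8 -0.1  0.2] 0.0852
tray_edge 0.69 [350.5 307.6] [ 0.5791 -0.0992  0.125 ]
flap_middle 0.78 [468.1 274.5] [ 0.6137 -0.0817  0.125 ]
pink_clip_middle 0.61 [164.8 319.4] [ 0.5199 -0.1059  0.133 ]
flap sil 0.76 [347.9, 133.9, 162.7, 226.5] [[354.0, 134.0], [511.0, 134.0], [511.0, 324.0], [354.0, 324.0]] [[0.5673, -0.0429], [0.611, -0.0367], [0.6342, -0.098], [0.5817, -0.1054]]
pink_clip_middle sil 0.56 [129.7, 158.0, 77.2, 216.7] [[104.0, 167.0], [163.0, 154.0], [208.0, 366.0], [150.0, 379.0]] [[0.5011, -0.0599], [0.5163, -0.0543], [0.535, -0.1221], [0.5164, -0.13]]
[[1.0, 0.001, 0.0, -0.001], [-0.0, -0.298, 0.954, -0.143], [0.001, -0.954, -0.298, 0.077], [0.0, 0.0, 0.0, 1.0]] 336.1972423317279
```

View pics/w4.png

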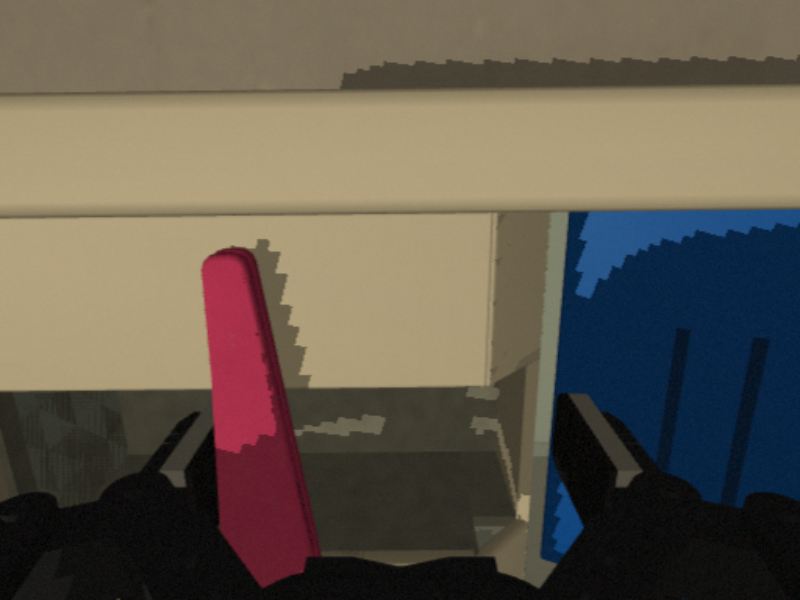

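View pics/s4.png

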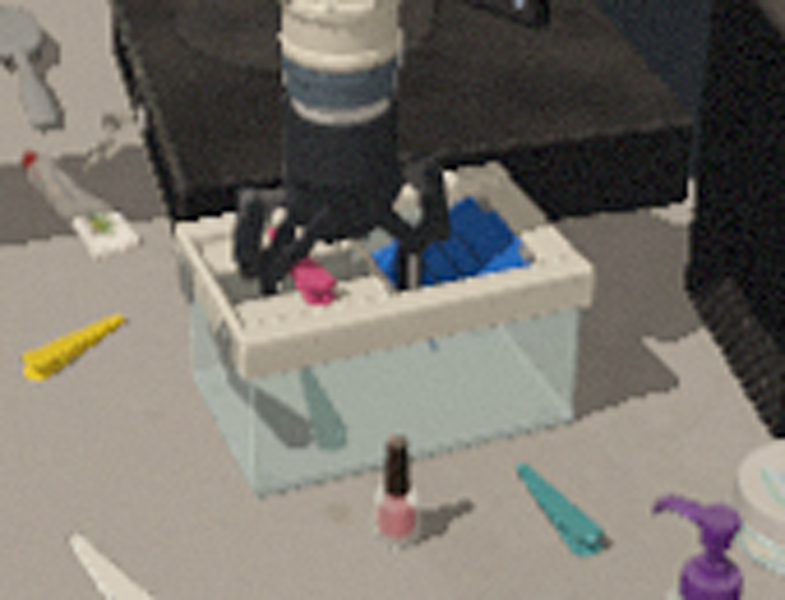

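The flap is well down and the clip still lies flat, unmoved, just ahead of the rear finger. I'll go a little deeper, then push the clip partway with the fingers still fully open.

>>> {"method": "apply_moves", "body": {
  "motion": [
    [0,0.2,0,0,1],
    [0,0.4,0,0,1],
    [0.4,0.4,0,0,1],
    [0.8,0.4,0,0,1],
    [1.2,0.4,0,0,1],
    [1.6,0.4,0,0,1],
    [2.0,0.4,0,0,1],
    [2.4,0.4,0,0,1],
    [2.7,0.4,0,0,1],
    [3.0,0.4,0,0,1]
  ]
}}

```text
t: 7.15
tool_pos: [0.5797, -0.1056, 0.0743]
ee_rot: [-1.571, 0.0, 0.139]
ft_force: [-2.6, -1.1, 0.5]
grip_width: 0.0854
```

```bash
python3 look.py w5|head -8
```

```text
7.15 [ 0.5797 -0.1056  0.0743] [-1.5707e+00  4.0000e-04  1.3910e-01] [-0.32  0.41 -0.17  0.99 -0.    1.11] f [-2.6 -1.1  0.5] 0.0854
tray_edge 0.89 [259.5 312.1] [ 0.5792 -0.0985  0.125 ]
slot 0.84 [ 74.2 316.7] [ 0.5201 -0.1086  0.125 ]
flap_middle 0.87 [399.8 267.3] [ 0.6197 -0.0763  0.125 ]
pink_clip_middle 0.77 [152.9 324. ] [ 0.5475 -0.101   0.133 ]
pink_clip_middle 0.23 [ 72.9 316.6] [ 0.5239 -0.1017  0.133 ]
flap sil 0.72 [303.8, 133.2, 207.1, 226.1] [[305.0, 134.0], [511.0, 134.0], [511.0, 358.0], [305.0, 358.0]] [[0.5834, -0.0403], [0.6387, -0.0325], [0.6661, -0.1047], [0.5971, -0.1145]]
pink_clip_middle sil 0.64 [94.7, 157.3, 105.5, 217.8] [[69.0, 175.0], [127.0, 154.0], [204.0, 363.0], [146.0, 384.0]] [[0.5238, -0.0581], [0.5384, -0.0505], [0.5637, -0.1132], [0.5463, -0.1242]]
```

View pics/w5.png

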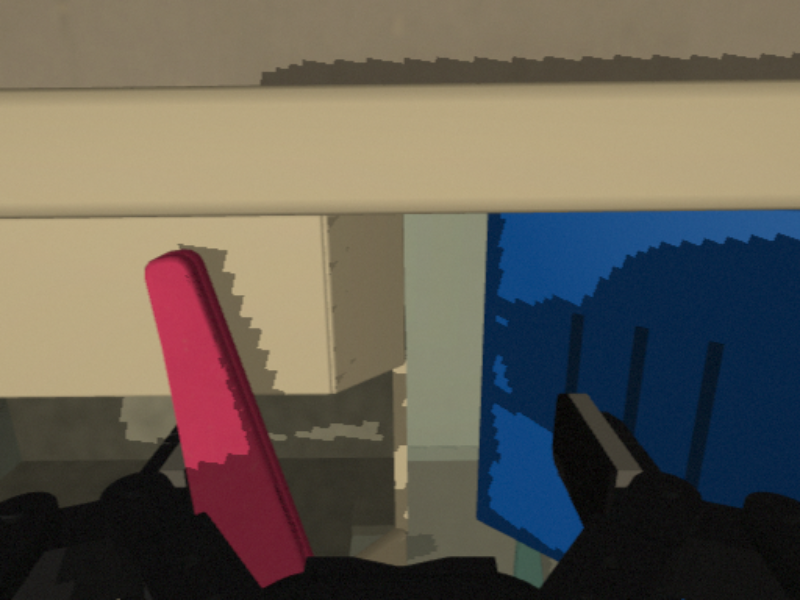

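```bash
python3 - <<'E'
from pj import pj
pj([('thin',(172,255),.132),('edgeL a',(150,280),.132),('edgeL b',(190,480),.135),('edgeR top a',(205,265),.132),('edgeR top b',(300,560),.138),('deck end',(330,330),.125),('lip',(403,380),.111),('flap edge top',(488,213),.08),('flap bot',(478,520),.08),('slot R',(345,526),.125)])
E
```

```text
TCP box mm [-0.6 -5.4]
thin [-39.1  52.2]
edgeL a [-43.3  47.9]
edgeL b [-39.8  10.7]
edgeR top a [-33.8  50.5]
edgeR top b [-19.9  -4.6]
deck end [-14.4  36.4]
lip [-0.6 19.2]
flap edge top [21.6 51.9]
flap bot [ 23.4 -44.4]
slot R [-12.9  -8.1]
```

>>> {"method": "apply_moves", "body": {
  "motion": [
    [0,0,0,0.03,1],
    [0,0,0,0.06,1],
    [0,0,0,0.08,0.96],
    [0.1,-0.05,0,0.08,0.92],
    [0.2,-0.1,0,0.08,0.88],
    [0.35,-0.1,0,0.08,0.84],
    [0.5,-0.15,0,0.08,0.77],
    [0.7,-0.2,0,0.08,0.7],
    [0.7,-0.2,0,0.08,0.7],
    [0.7,-0.2,0,0.08,0.7]
  ]
}}

```text
t: 8.38
tool_pos: [0.5866, -0.1048, 0.0763]
ee_rot: [-1.571, -0.0, 0.059]
ft_force: [-1.1, 0.0, 2.0]
grip_width: 0.0726
```

```bash
python3 look.py w6|head -8
```

```text
8.38 [ 0.5866 -0.1048  0.0763] [-1.5708e+00 -2.0000e-04  5.9300e-02] [-0.32  0.42 -0.15  1.    0.    1.19] f [-1.1  0.   2. ] 0.0726
tray_edge 0.88 [239.2 311.1] [ 0.5801 -0.0991  0.125 ]
flap_middle 0.8 [381.6 251.1] [ 0.6231 -0.0747  0.125 ]
pink_clip_middle 0.82 [176.5 328.3] [ 0.5613 -0.1005  0.133 ]
flap sil 0.9 [289.8, 112.2, 221.6, 270.2] [[290.0, 119.0], [511.0, 111.0], [519.0, 337.0], [299.0, 345.0]] [[0.5913, -0.0365], [0.651, -0.0307], [0.6751, -0.1037], [0.601, -0.1115]]
flap sil 0.4 [127.8, 165.2, 91.4, 202.8] [[104.0, 178.0], [158.0, 161.0], [220.0, 357.0], [167.0, 374.0]] [[0.5392, -0.0564], [0.5548, -0.0504], [0.5744, -0.1183], [0.5558, -0.1269]]
pink_clip_middle sil 0.76 [129.0, 167.9, 90.4, 201.1] [[105.0, 177.0], [158.0, 161.0], [220.0, 358.0], [167.0, 374.0]] [[0.543, -0.0537], [0.5572, -0.0483], [0.575, -0.1108], [0.558, -0.1185]]
pink_clip_middle sil 0.61 [0.0, 25.8, 512.0, 356.0] [[-24.0, 76.0], [511.0, 26.0], [541.0, 350.0], [6.0, 400.0]] [[0.5137, -0.0301], [0.6396, -0.0116], [0.6753, -0.1018], [0.5045, -0.1323]]
```

View pics/w6.png

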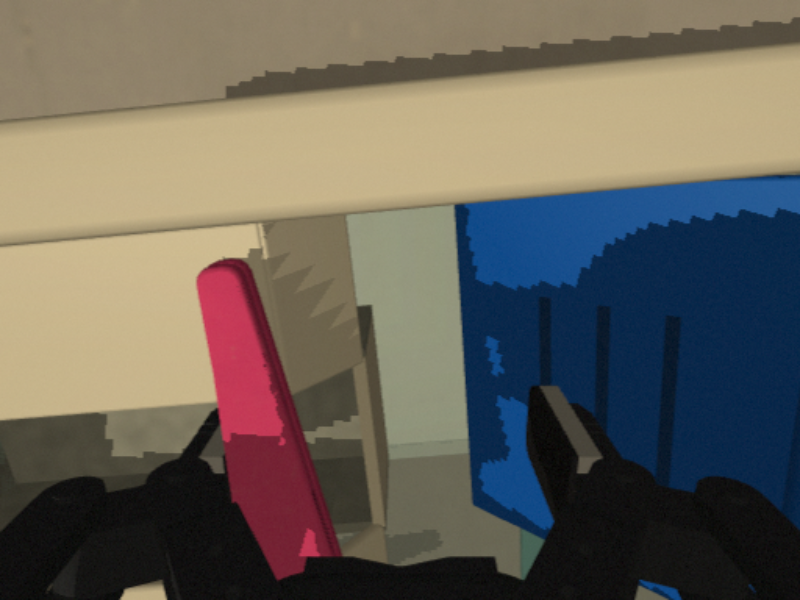

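The clip is squarer now and close to the roll-off, with the gap wide open. I'll finish the push by closing the rear finger in while the front finger holds the flap down.

>>> {"method": "apply_moves", "body": {
  "motion": [
    [0.15,-0.05,0,0,0.64],
    [0.3,-0.1,0.03,0,0.58],
    [0.5,-0.15,0.05,0,0.5],
    [0.7,-0.2,0.06,-0.02,0.42],
    [0.9,-0.25,0.08,-0.04,0.34],
    [1.1,-0.3,0.1,-0.04,0.26],
    [1.35,-0.4,0.1,-0.04,0.17],
    [1.35,-0.4,0.1,-0.04,0.17],
    [1.35,-0.4,0.1,-0.04,0.17],
    [1.35,-0.4,0.1,-0.04,0.17]
  ]
}}

```text
t: 9.57
tool_pos: [0.6, -0.1029, 0.0804]
ee_rot: [-1.571, -0.0, 0.099]
ft_force: [-1.2, 1.3, 2.0]
grip_width: 0.05
```

```bash
python3 look.py w7|head -8;python3 -c "
from cell import imaging
import cv2
p=imaging.capture('side');cv2.imwrite('pics/s7.png',cv2.resize(p['image'][130:260,190:360,::-1],(400,306),interpolation=cv2.INTER_CUBIC))
a=cv2.imread('pics/w7.png');b=cv2.imread('pics/s7.png');cv2.imwrite('pics/c7.png',cv2.hconcat([cv2.resize(a,(400,306)),b]))"
```

```text
9.57 [ 0.6    -0.1029  0.0804] [-1.5707e+00 -3.0000e-04  9.9000e-02] [-0.31  0.44 -0.11  1.03  0.    1.16] f [-1.2  1.3  2. ] 0.05
tray_edge 0.71 [197.7 303.7] [ 0.579 -0.099  0.125]
slot 0.67 [ 24.9 312.1] [ 0.5201 -0.1083  0.125 ]
flap_middle 0.79 [350.2 251.2] [ 0.6271 -0.0743  0.125 ]
pink_clip_middle 0.61 [228.6 163.4] [ 0.5863 -0.0475  0.133 ]
flap sil 0.66 [271.0, 121.7, 222.3, 261.4] [[271.0, 130.0], [490.0, 121.0], [498.0, 334.0], [279.0, 343.0]] [[0.5972, -0.0382], [0.6593, -0.0296], [0.6848, -0.1011], [0.6085, -0.1124]]
pink_clip_middle sil 0.82 [208.8, 132.4, 50.1, 87.0] [[196.0, 208.0], [240.0, 124.0], [260.0, 134.0], [215.0, 218.0]] [[0.578, -0.0613], [0.5886, -0.0365], [0.5939, -0.0387], [0.5837, -0.0639]]
[[1.0, 0.001, 0.0, -0.001], [-0.0, -0.298, 0.954, -0.143], [0.001, -0.954, -0.298, 0.077], [0.0, 0.0, 0.0, 1.0]] 336.1972423317279
```

View pics/c7.png

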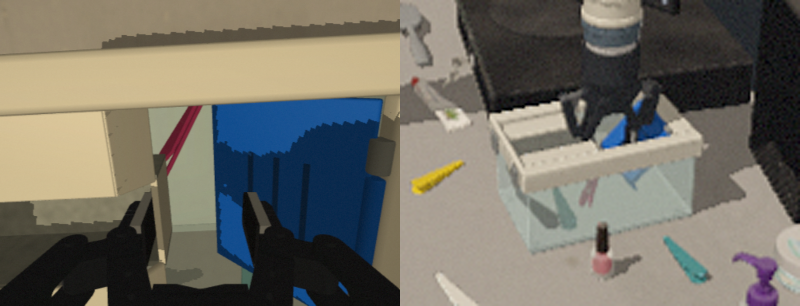

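The clip has dropped into the tub through the gap: it shows pink through the clear wall in the side view, possibly leaning. I'll let it settle and compare numbers.

>>> {"method": "apply_moves", "body": {
  "motion": [
    [0,0,0,0,0.17],
    [0,0,0,0,0.17],
    [0,0,0,0,0.17],
    [0,0,0,0,0.17],
    [0,0,0,0,0.17],
    [0,0,0,0,0.17],
    [0,0,0,0,0.17],
    [0,0,0,0,0.17],
    [0,0,0,0,0.17],
    [0,0,0,0,0.17]
  ]
}}

```text
t: 10.8
tool_pos: [0.5998, -0.103, 0.0804]
ee_rot: [-1.571, 0.0, 0.099]
ft_force: [0.2, 0.8, 0.5]
grip_width: 0.05
```

```bash
python3 look.py w8|grep pink;python3 -c "
from cell import imaging
import cv2
p=imaging.capture('side');cv2.imwrite('pics/s8.png',cv2.resize(p['image'][150:240,210:350,::-1],(400,300),interpolation=cv2.INTER_CUBIC))
a=cv2.imread('pics/w8.png');b=cv2.imread('pics/s8.png');cv2.imwrite('pics/c8.png',cv2.hconcat([cv2.resize(a,(400,300)),b]))"
```

```text
pink_clip_middle sil 0.67 [271.7, 120.7, 222.8, 263.3] [[270.0, 130.0], [490.0, 120.0], [499.0, 332.0], [280.0, 342.0]] [[0.5965, -0.0374], [0.6535, -0.0292], [0.6771, -0.0944], [0.6072, -0.1051]]
pink_clip_middle sil 0.64 [204.0, 133.4, 55.2, 85.4] [[196.0, 207.0], [239.0, 122.0], [260.0, 133.0], [217.0, 218.0]] [[0.5778, -0.0612], [0.588, -0.0363], [0.5938, -0.0385], [0.5839, -0.0638]]
```

View pics/c8.png

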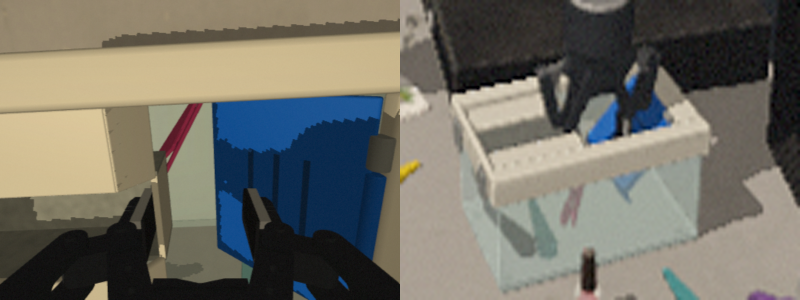

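The clip has settled, leaning with its wide end on the floor and its thin end up toward the +y wall. I'll locate it in 3D before releasing the flap.

```bash
python3 - <<'E'
from h import *
from cell import imaging,status
s=status.get_state();p=imaging.capture('wrist')
T=np.eye(4);T[:3,:3]=R.from_euler('xyz',s['ee_rot']).as_matrix();T[:3,3]=s['tool_pos'];c=(p['fx'],p['cx'],p['cy'],np.linalg.inv(T@p['mount'])[:3])
# pink mask in wrist and side
import cv2
def pink(im):
    h=cv2.cvtColor(im,cv2.COLOR_RGB2HSV);return ((h[:,:,0]>165)|(h[:,:,0]<3))&(h[:,:,1]>70)&(h[:,:,2]>60)
a=p['image'];m=pink(a);m[:,300:]=0;ys,xs=np.nonzero(m);print('wrist',len(ys),xs.min(),xs.max(),ys.min(),ys.max())
for y in range(ys.min(),ys.max()+1,12):print(y,xs[ys==y].min() if (ys==y).any() else None,xs[ys==y].max() if (ys==y).any() else None)
q=imaging.capture('side')['image'];h=cv2.cvtColor(q,cv2.COLOR_RGB2HSV)
sub=q[195:225,262:285].astype(int);d=sub[:,:,0]-sub[:,:,1];
yy,xx=np.nonzero(d>8);print('side',[(int(y+195),int(xx[yy==y].min()+262),int(xx[yy==y].max()+262)) for y in sorted(set(yy))])
Q=np.array([[np.cos(.138),np.sin(.138)],[-np.sin(.138),np.cos(.138)]]);O=np.array([.5795,-.1003])
c1,d1=ray(*c,(1*165*1.28,175*1.28));c2,d2=ray(*c,(197*1.28,106*1.28));n=np.cross(d1,d2)
for uv in((271.5,216.6),(272.5,211),(273.7,205.5)):
    cs,ds=ray(*CAL['side'],uv);t=n@(c1-cs)/(n@ds);w=cs+ds*t;print('pt',(1e3*Q@(w[:2]-O)).round(0),(1e3*w[2]).round(0))
for z in(.05,.07,.08,.09,.1):
    w=c2+d2*(z-c2[2])/d2[2];w1=c1+d1*(z-c1[2])/d1[2];print(z,'top',(1e3*Q@(w[:2]-O)).round(0),'low',(1e3*Q@(w1[:2]-O)).round(0))
E
```

```text
wrist 1445 204 258 132 220
132 250 258
144 235 252
156 227 246
168 220 240
180 212 234
192 204 228
204 217 222
216 214 216
side [(195, 262, 284), (196, 262, 284), (197, 262, 282), (198, 262, 284), (199, 262, 284), (200, 262, 283), (201, 262, 283), (202, 262, 284), (203, 262, 280), (204, 265, 275), (205, 262, 273), (206, 262, 273), (207, 270, 273), (208, 270, 273), (209, 269, 272), (210, 268, 272), (211, 268, 272), (212, 267, 271), (213, 267, 271), (214, 266, 271), (215, 266, 271), (216, 266, 270), (217, 270, 270), (224, 274, 274)]
pt [-3. -2.] 2.0
pt [10. 25.] 4.0
pt [27. 57.] 1.0
0.05 top [19. 47.] low [-6. -1.]
0.07 top [20. 50.] low [-2.  7.]
0.08 top [20. 51.] low [-1. 12.]
0.09 top [20. 53.] low [ 1. 16.]
0.1 top [20. 54.] low [ 2. 20.]
```

Triangulating the two views puts the clip flat on the tub floor (z about 0–4 mm), clear of the flap's swing. I'll withdraw straight up.

>>> {"method": "apply_moves", "body": {
  "motion": [
    [0,-0.6,0,0,0.17],
    [0,-1.2,0,0,0.17],
    [0,-1.8,0,0,0.17],
    [0,-2.4,0,0,0.17],
    [0,-3.2,0,0,0.17],
    [0,-4.2,0,0,0.17],
    [0,-6,0,0,0.17],
    [0,-9,0,0,0.17],
    [0,-12,0,0,0.17],
    [0,-14,0,0,0.17]
  ]
}}

```text
t: 12.13
tool_pos: [0.6005, -0.1031, 0.2242]
ee_rot: [-1.572, -0.003, 0.099]
ft_force: [0.3, -0.2, 1.3]
grip_width: 0.0501
```

>>> {"method": "apply_moves", "body": {
  "motion": [
    [-1,-2,-2,0,0.17],
    [-3,-4,-4,0,0.17],
    [-5,-6,-6,0,0.17],
    [-7,-8,-9,0,0.17],
    [-8,-8,-11,0,0.17],
    [-8,-8,-11,0,0.17],
    [-8,-8,-11,0,0.17],
    [-8,-8,-11,0,0.17],
    [-8,-8,-11,0,0.17],
    [-8,-8,-11,0,0.17]
  ]
}}

```text
t: 12.97
tool_pos: [0.5314, -0.2194, 0.3002]
ee_rot: [-1.57, 0.0, 0.1]
ft_force: [0.6, -0.0, -0.2]
grip_width: 0.0503
```

```bash
python3 look.py w9|head -6;python3 -c "
from cell import imaging
import cv2
p=imaging.capture('side');b=cv2.resize(p['image'][130:280,180:380,::-1],(400,300),interpolation=cv2.INTER_CUBIC)
a=cv2.imread('pics/w9.png');cv2.imwrite('pics/c9.png',cv2.hconcat([cv2.resize(a,(400,300)),b]))"
```

```text
12.97 [ 0.5314 -0.2194  0.3002] [-1.5704e+00  3.0000e-04  1.0040e-01] [-0.54  0.29  0.25  1.52  0.    0.93] f [ 0.6 -0.  -0.2] 0.0503
tray_edge 0.71 [325.9  39.5] [ 0.5795 -0.0984  0.125 ]
slot 0.64 [256.8  44.6] [ 0.5203 -0.1085  0.125 ]
pink_clip_middle 0.83 [130.3 159.4] [ 0.4124 -0.22    0.133 ]
pink_clip_middle 0.76 [287.3 247.4] [ 0.5705 -0.2956  0.133 ]
pink_clip_middle 0.55 [196.9 245.2] [ 0.4789 -0.3024  0.133 ]
```

View pics/c9.png

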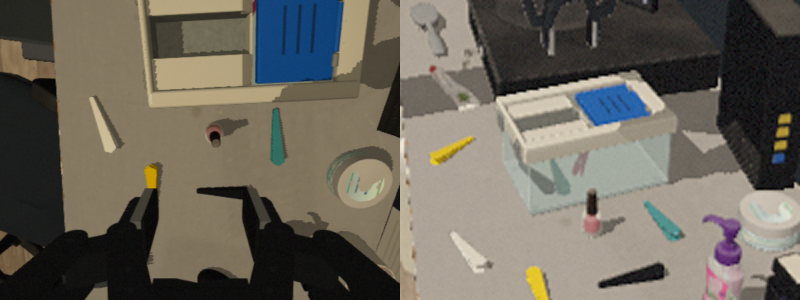

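The side view shows the flap shut, the pink clip inside and the neighbouring things in place. In the wrist view there is a small pink spot at (253,5), at the tray edge. I have no picture views left, so I'll check that spot numerically from two poses.

>>> {"method": "apply_moves", "body": {
  "motion": [
    [0,0,2,0,0.17],
    [0,0,5,0,0.17],
    [0,0,8,0,0.17],
    [0,0,10,0,0.17],
    [0,0,10,0,0.17],
    [0,0,10,0,0.17],
    [0,0,10,0,0.17],
    [0,0,10,0,0.17],
    [0,0,10,0,0.17],
    [0,0,10,0,0.17]
  ]
}}

```text
t: 14.2
tool_pos: [0.5213, -0.1216, 0.3001]
ee_rot: [-1.571, 0.0, 0.098]
ft_force: [-0.1, -0.1, 0.2]
grip_width: 0.0497
```

```bash
cat > pk.py <<'E'
from h import *
from cell import imaging,status,silhouettes
import cv2
s=status.get_state();p=imaging.capture('wrist')
T=np.eye(4);T[:3,:3]=R.from_euler('xyz',s['ee_rot']).as_matrix();T[:3,3]=s['tool_pos'];c=(p['fx'],p['cx'],p['cy'],np.linalg.inv(T@p['mount'])[:3])
Q=np.array([[np.cos(.138),np.sin(.138)],[-np.sin(.138),np.cos(.138)]]);O=np.array([.5795,-.1003])
def box(uv,z):
    cc,d=ray(*c,uv);w=cc+d*(z-cc[2])/d[2];return (1e3*Q@(w[:2]-O)).round(1)
print(s['tool_pos'].round(3) if hasattr(s['tool_pos'],'round') else s['tool_pos'])
h=cv2.cvtColor(p['image'],cv2.COLOR_RGB2HSV);m=(((h[:,:,0]>160)|(h[:,:,0]<3))&(h[:,:,1]>110)&(h[:,:,2]>60)).astype('uint8')
n,_,st,ce=cv2.connectedComponentsWithStats(m)
for i in range(1,n):
    if st[i,4]>3: print(st[i].tolist(),ce[i].round(1),'deck',box(ce[i],.125),'z.1',box(ce[i],.1),'z.01',box(ce[i],.01))
for d in silhouettes('flap',p)[:1]:
    ys,xs=np.nonzero(d['pixels']);b=np.array([box((x,y),.125) for x,y in zip(xs[::7],ys[::7])]);print('flap',d['conf'],np.percentile(b,[2,98],axis=0))
E
python3 pk.py
```

```text
[ 0.521 -0.122  0.3  ]
[318, 89, 11, 21, 64] [320.4  97.9] deck [-0.  51.2] z.1 [ 4.6 50.2] z.01 [21.  46.8]
[279, 233, 3, 5, 5] [279.6 235. ] deck [-39.7 -83.6] z.1 [-38.2 -95.2] z.01 [ -33.  -136.9]
flap 0.65 [[  4.2   -50.976]
 [ 92.9    55.338]]
```

>>> {"method": "apply_moves", "body": {
  "motion": [
    [2,0,1,0,0.17],
    [4,0,2,0,0.17],
    [6,0,3,0,0.17],
    [8,0,4,0,0.17],
    [8,0,4,0,0.17],
    [8,0,4,0,0.17],
    [8,0,4,0,0.17],
    [8,0,4,0,0.17],
    [8,0,4,0,0.17],
    [8,0,4,0,0.17]
  ]
}}

```text
t: 15.13
tool_pos: [0.5964, -0.0736, 0.3008]
ee_rot: [-1.571, -0.001, 0.098]
ft_force: [0.1, 0.2, 1.1]
grip_width: 0.0503
```

```bash
python3 pk.py
```

```text
[ 0.596 -0.074  0.301]
[250, 134, 7, 1, 7] [253. 134.] deck [18.4 58. ] z.1 [18.1 54.6] z.01 [16.9 42.6]
[236, 154, 2, 5, 8] [236.6 156. ] deck [ 1.8 37.6] z.1 [ 0.2 32.7] z.01 [-5.7 14.8]
flap 0.97 [[  6.29 -51.4 ]
 [ 91.91  56.1 ]]
```

The pink spots sit at different deck positions in the two poses, but they agree with one clip on the floor seen through the narrow gaps. The flap spans x 4–92 mm at deck height, so it is shut. I'll hand in.

```bash
python3 -c "
from cell import r
print(r.sign_off())"
```

```text
the job is handed in; nothing more can be done
None
```

The job is done and handed in at about 15 s of the 40 s allowed: the pink clip is inside the box and the flap is shut.

- **What I did:** The front finger pushed the flap well down while the clip still lay flat. The rear finger, down in the slot behind the clip, then slid it over the tray's edge. The front finger kept holding the flap down while the clip dropped. After that I drew the fingers straight up and moved clear.
- **Clip and flap:** The last checks put the clip flat on the tub floor, from two camera views. The flap reads shut, level with the deck from x about 4 to 92 mm.
- **Surroundings:** The polish bottle, teal clip, gel bottle and look-alike clips looked unmoved in the last picture; I did not measure their positions. The cream tube showed only in part.
- **Forces:** Every wrist-force reading was below about 4 N.
- **What disagreed:** The clip turned by roughly 0.1 rad during the first push, so I turned the tool slightly to straighten it before the drop. After the flap shut, a small pink spot showed by the tray edge. Readings from two poses fit the clip on the floor seen through the gaps round the flap, but I had no picture views left to confirm that by eye.

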